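# Turn the jar stand to the orange pointer

### The job

Turn the revolving jar stand, either way, by gently pushing its spokes with a fingertip, until the jar with the red lid stands squarely in line with the orange pointer on the bench, on the pointer's side of the wheel, and leave it there. Do not grip or force the spokes, do not touch the jars (they must all stay standing in their places on the wheel), and leave the things lying round the stand where they are.

Things in the scene. Friction and masses are not known exactly. Their poses are not given: they have to be found in the camera images.
- wheel: grey turntable of the jar stand, 176 mm in diameter, flat top 28 mm above the bench, with four spokes; jars stand loose on it. Origin: on its upright turning axis, 10 mm above the bench; z up, its yaw is how far it has turned. Turns either way without a stop, with steady drag: about 2 N on a spoke 120 mm from the axis moves it, and it stays where it is left.
- knob0 (a point): centre of the black ball (20 mm) ending the spoke at 45 degrees from the wheel's x axis, 150 mm from the turning axis, 34 mm above the bench; turns with the wheel. The spoke is a level round steel rod, 12 mm thick, pointing straight out from the axis, bare from 88 to 140 mm from it, its centre line 34 mm above the bench
- knob1 (a point): centre of the black ball (20 mm) ending the spoke at 135 degrees from the wheel's x axis, 150 mm from the turning axis, 34 mm above the bench; turns with the wheel. The spoke is a level round steel rod, 12 mm thick, pointing straight out from the axis, bare from 88 to 140 mm from it, its centre line 34 mm above the bench
- knob2 (a point): centre of the black ball (20 mm) ending the spoke at 225 degrees from the wheel's x axis, 150 mm from the turning axis, 34 mm above the bench; turns with the wheel. The spoke is a level round steel rod, 12 mm thick, pointing straight out from the axis, bare from 88 to 140 mm from it, its centre line 34 mm above the bench
- knob3 (a point): centre of the black ball (20 mm) ending the spoke at 315 degrees from the wheel's x axis, 150 mm from the turning axis, 34 mm above the bench; turns with the wheel. The spoke is a level round steel rod, 12 mm thick, pointing straight out from the axis, bare from 88 to 140 mm from it, its centre line 34 mm above the bench
- jar_red: jar with the RED lid, the one wanted: 40 mm across, 50 mm tall, glass body; stands loose on the wheel 58 mm from its axis, in line with a spoke (any of the four), its top 78 mm above the bench. Origin: centre of its underside
- jar_blue: the same jar with a BLUE lid, in line with another spoke. Origin: centre of its underside
- jar_green: the same jar with a GREEN lid, in line with another spoke. Origin: centre of its underside
- jar_white: the same jar with a WHITE lid, in line with another spoke. Origin: centre of its underside
- marker: orange pointer fixed to the bench outside the sweep of the spokes, 10 mm tall, 34 mm wide. Its ORIGIN lies on the wheel's turning axis at bench height, and its x axis (level) runs from there outward through the middle of the orange piece, which spans 165 to 227 mm from the axis; a flat dark strip (12 mm wide, 3 mm tall) joins it to the foot of the stand; z up
- key: loose brass key, 70 mm long, 4 mm thick, lying flat beside the stand. Origin: middle of its underside
- padlock: loose brass padlock lying flat, body 50 x 45 x 22 mm, steel shackle. Origin: underside of its body's centre
- screwdriver: loose red-handled screwdriver, 190 mm long, lying on the bench. Origin: on its underside
- cup: empty blue cup, 72 mm across, 80 mm tall, standing on the bench. Origin: centre of its underside
Not all that is in view belongs to the job. Leave any black, purple or yellow look-alike of the jar_white alone.

How it is judged:
By the outcome, as a careful person would: the job done as asked, in the order asked, and still so for the second after the job is handed in, with the robot touching nothing.
It also fails if it takes over 48 s, if anything falls off the work surface, if the arm or the gripper's body presses on something with over 40 N, if the wrist force passes 120 N, or if a joint passes its speed limit or range.

### The arm

A 6-joint arm with a two-finger parallel gripper is mounted at the origin on the work surface. World frame = base frame: x ahead of the robot, y to its left, z up, the work surface at z = 0. Lengths are in mm, angles in degrees, forces in N, time in s.
With the tool pointing down it reaches from about 300 to 850 mm from the base axis. Payload 4.2 kg.
Tool frame: the origin (TCP) lies at the very end of the fingers, on their centre line; the grasp point (between the pads) lies 19 mm behind it; z points along the fingers, y is the line along which they close (so a half turn about z gives the same grasp; the last joint's range is limited). The gripper opens to 91 mm and grips with 3 to 60 N. Pads are 32 mm wide; open, the fingers measure 118 mm over their backs; the gripper's body (76 mm by 178 mm) begins 60 mm behind the grasp point.
Start: joints at [-66.062, 18.312, 89.639, -0, 72.044, -1.146], TCP at [243.776, -520.787, 185.476] pointing down, gripper open.
Joint ranges: [-177.97, 177.97], [-48.28, 115.42], [12.27, 149.76], [-77.06, 257.06], [2.81, 150.46], [-146.56, 146.56]. Speed limits (degrees/s): [147.25, 147.25, 180, 180, 180, 180].

### API

Orientations are given as [roll, pitch, yaw] about the fixed x, y, z axes, in that order (R = Rz(yaw) Ry(pitch) Rx(roll)).
In Python, from workcell import env, grab_frame gives the robot as it stands. The module is installed in compiled form; this text tells all that it offers.
- The arm moves only by the tool move_arm, never from a script. Its argument "plan" is a list of rows, each an object of numbers: "tx", "ty", "tz": the shift along the tool's x, y, z in cm; "wx", "wy", "wz": the turn, a rotation vector about the tool's x, y, z in rad. In form: [{"tx": .., "ty": .., "tz": .., "wx": .., "wy": .., "wz": ..}, ...]. A call has 1 to 12 rows; each row shifts and turns the commanded pose from where the row before left it, along the tool's axes as they then stand; what a row does not reach is not made up. A row lasts 1/12 s, in which the tool goes at most 41.7 mm and 7.16 degrees, less where a joint would pass 70% of its speed; a pose out of reach is approached as far as the arm can. A call is refused whole if a number of a shift passes 4.17 or a number of a turn 0.125, either way. A call with a gripper value outside its range is refused whole. "gripper" is the finger opening in cm, from 0 to 9.12, set as the call begins (left out, the last holds). The fingers move at their own pace and stop on an object; "force" is the grip in N (left out, the last holds). Time passes only in rows, so rows that do not move let the fingers close. It gives the time, the measured TCP pose, the force, the opening and the grip force at its end, in the units of the state.
- env.state(): the state, without advancing time (a new reading comes with each control period).
- grab_frame(name): name is "side" or "top" or "wrist"; returns a dict with "color" (420x560x3 uint8, red, green, blue), "vfov" (degrees; the focal length in pixels is half the picture's height over the tangent of half this angle, whatever the lens; pixels are square), "cx", "cy" (the principal point, pixels), "k1" (the pictures are not rectified: a ray, as slopes to the right and down, at radius r is drawn at 1 + k1 r^2 times it, then the intrinsics apply), "view" (4x4, takes a point from world to camera coordinates). Camera axes: x right, y up, looking along -z (the intrinsics and any distortion apply to the point x, -y, -z); pixel columns grow to the right and rows downward; lengths in mm; the calibration is good to about 2 mm. A picture is of the moment at which its call begins. There is no depth.
- env.job_done(): hands the job in; it is judged then, once.
The state is a dict: "time_s": time; "qpos": joint angles; "qvel": joint speeds; "effort": joint torques, N m; "ee_pos": TCP position; "ee_rot": TCP orientation; "force": force on the tool from outside, world axes, zero at the start; "torque": the same for the moment, N m; "gripper_width": finger opening in mm; "gripper_force": force on a finger pad.
Only numpy, scipy, OpenCV 4.12 (cv2) and the standard library are available. Lean on these libraries where they do the work, as an engineer would, in place of code of your own. Each camera call takes 0.05 s, during which the arm holds its last target. There are 200 camera calls.

## Working session

There is one attempt and no reset: what is moved stays moved. The work goes in short steps, Python scripts to look and compute and a tool call to move; the robot and the scene stay as the last step left them, time stands still between calls to the robot, and variables do not carry over. Pictures are saved under pics/ and viewed, at most 10 in all, crops included, and the job is handed in when it is done.

Besides the shell and the picture viewer there is one more tool, called after "Call:" as name(argument=value, ...), one argument or row to a line, values as JSON. move_arm: Moves the arm, as the interface text tells. Its arguments: {"type":"object","properties":{"plan":{"type":"array","items":{"type":"object","properties":{"tx":{"type":"number"},"ty":{"type":"number"},"tz":{"type":"number"},"wx":{"type":"number"},"wy":{"type":"number"},"wz":{"type":"number"}}}},"gripper":{"type":"number"},"force":{"type":"number"}},"required":["plan"]}

```bash
mkdir -p pics; cat > h.py <<'E'
import numpy as np, cv2
from workcell import env, grab_frame
def ray(f,u,v):
    H,W=f["color"].shape[:2]; fl=H/2/np.tan(np.radians(f["vfov"]/2))
    d=np.array([(u-f["cx"])/fl,(v-f["cy"])/fl]); s=d.copy()
    for _ in range(20): s=d/(1+f["k1"]*(s@s))
    V=np.array(f["view"]); R=V[:3,:3]
    return -R.T@V[:3,3], R.T@np.array([s[0],-s[1],-1])
def onz(f,u,v,z):
    o,d=ray(f,u,v); return o+d*(z-o[2])/d[2]
def proj(f,p):
    H=f["color"].shape[0]; fl=H/2/np.tan(np.radians(f["vfov"]/2))
    V=np.array(f["view"]); c=V[:3,:3]@np.array(p)+V[:3,3]; s=np.array([c[0],-c[1]])/-c[2]
    s=s*(1+f["k1"]*(s@s)); return s*fl+[f["cx"],f["cy"]]
def tri(f,a,g,b):
    o1,d1=ray(f,*a); o2,d2=ray(g,*b)
    t=np.linalg.lstsq(np.c_[d1,-d2],o2-o1,rcond=None)[0]
    p,q=o1+d1*t[0],o2+d2*t[1]; return (p+q)/2,np.linalg.norm(p-q)
E
python3 - <<'E'
from h import *
import pickle
F={n:grab_frame(n) for n in("top","side")}
pickle.dump(F,open("f0.pkl","wb"))
for n in F: cv2.imwrite(f"pics/{n}0.png",F[n]["color"][...,::-1]); print(n,ray(F[n],280,210))
print(env.state())
E
```

```text
top (array([ 378.14954218,   37.95002976, 1020.07454943]), array([ 0.20703341,  0.00262979, -0.97836854]))
side (array([376.11653944, 610.69684668, 819.11431408]), array([ 0.18327503, -0.60866657, -0.77206153]))
{'time_s': 0.1, 'qpos': array([-6.60619252e+01,  1.83459804e+01,  8.96994150e+01, -6.45466439e-06,
        7.20446429e+01, -1.14651507e+00]), 'qvel': array([ 0.06231403, -0.04225823, -0.13013019, -0.0373267 ,  0.03935308,
       -0.00030948]), 'effort': array([ 4.24432155e-04, -4.13334274e+01, -2.32510078e+01,  7.29615055e-02,
        4.21747752e-02, -6.17740261e-05]), 'ee_pos': array([ 243.56551125, -520.30965486,  184.72443231]), 'ee_rot': array([-1.79909980e+02, -1.79545003e-03,  2.50845905e+01]), 'force': array([-0.43380055, -0.4672844 ,  0.15054501]), 'torque': array([0.03279719, 0.02964522, 0.03982871]), 'gripper_force': 0.0, 'gripper_width': 91.33778834910018}
```

View pics/top0.png

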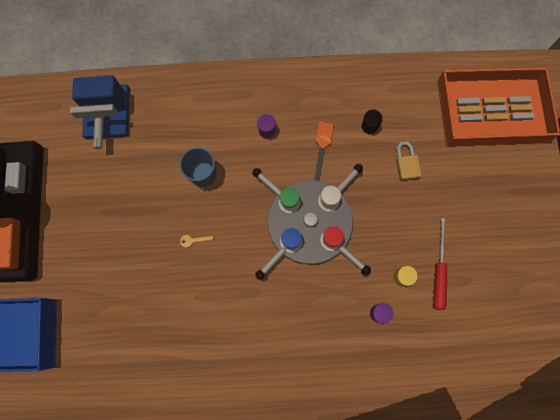

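View pics/side0.png

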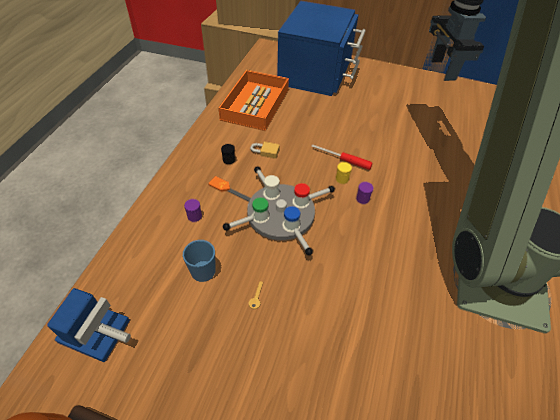

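The top view shows the hub at about (311,220), red lid (334,237), white (331,196), blue (292,239), green (290,198), and the knobs at (257,173), (359,168), (366,270), (260,275). The orange pointer is at (324,135). The only red lid is at (334,237). The other red items are the screwdriver handle and the orange trays, and neither is a jar on the wheel.

```bash
python3 - <<'E'
from h import *
import pickle
F=pickle.load(open("f0.pkl","rb")); T,S=F["top"],F["side"]
def blob(f,lo,hi,box):
    x0,y0,x1,y1=box; h=cv2.cvtColor(f["color"],cv2.COLOR_RGB2HSV)[y0:y1,x0:x1]
    m=cv2.inRange(h,lo,hi); n,l,s,c=cv2.connectedComponentsWithStats(m)
    i=1+np.argmax(s[1:,4]); return c[i]+[x0,y0],s[i,4]
knT=[(257,173),(359,168),(366,270),(260,275)]; knS=[(226,227),(257,170),(332,189),(309,251)]
K=[]
for a,b in zip(knT,knS):
    ca,na=blob(T,(0,0,0),(180,255,45),(a[0]-9,a[1]-9,a[0]+9,a[1]+9))
    cb,nb=blob(S,(0,0,0),(180,255,45),(b[0]-8,b[1]-8,b[0]+8,b[1]+8))
    p,e=tri(T,ca,S,cb); q=onz(T,*ca,34);K.append(q); print("knob",ca.round(1),na,nb,p.round(1),e.round(1),q.round(1))
K=np.array(K); c=K.mean(0); print("centre",c, "r",np.linalg.norm((K-c)[:,:2],axis=1),"ang",np.degrees(np.arctan2(*(K-c).T[[1,0]])))
jr,n=blob(T,(0,170,90),(4,255,255),(318,222,350,252)); js,_=blob(S,(0,170,90),(4,255,255),(290,180,314,200))
p,e=tri(T,jr,S,js); q=onz(T,*jr,78); print("red",jr,p,e,q,"r",np.linalg.norm((q-c)[:2]),"ang",np.degrees(np.arctan2(*(q-c)[[1,0]])))
m,n=blob(T,(3,150,90),(15,255,255),(310,118,340,150)); m2,_=blob(S,(3,150,90),(15,255,255),(203,172,232,194)) 
p,e=tri(T,m,S,m2); q=onz(T,*m,10); print("ptr",m,n,p,e,q,"r",np.linalg.norm((q-c)[:2]),"ang",np.degrees(np.arctan2(*(q-c)[[1,0]])))
# strip axis
g=T["color"][150:182,305:335].astype(int).sum(2); ys,xs=np.nonzero(g<200); 
for r in (155,162,170,176):
    k=xs[ys+150==r]; 
    if len(k): z=onz(T,305+k.mean(),r,3); print("strip",z.round(1),np.degrees(np.arctan2(*(z-c)[[1,0]])),len(k))
for n,uv,z in(("cup",(199,165),80),("purple1",(267,123),50),("black",(373,118),50),("padlock",(409,160),22),("key",(195,240),4),("yellow",(407,275),50),("purp2",(383,313),50),("hub",(311,219),40)): print(n,onz(T,*uv,z).round(0))
E
```

```text
knob [256.1 172.1] 43 36 [671.   86.4  32.3] 0.9 [670.   86.2  34. ]
knob [358.5 168. ] 46 13 [ 670.2 -127.5   34.2] 5.0 [ 667.6 -127.7   34. ]
knob [365.7 270.2] 60 22 [ 455.2 -124.4   35.4] 1.4 [ 454.6 -124.7   34. ]
knob [259.8 274.8] 53 39 [458.2  87.6  33.1] 2.9 [456.7  87.5  34. ]
centre [562.22733365 -19.63821999  34.        ] r [151.08836871 150.92637411 150.39796973 150.41686084] ang [  44.48180907  -45.69773336 -135.71207411  134.56496893]
red [333.07       236.14333333] [522.29389395 -60.3029352   70.65939802] 1.6473160989534044 [520.35420483 -59.57745364  78.        ] r 57.86623628962638 ang -136.35411565638015
ptr [323.94050343 133.78718535] 437 [761.79025304 -62.83810184   8.67532279] 10.060119728289685 [755.97639816 -63.23258123  10.        ] r 198.59297150257146 ang -12.68061478469281
strip [710.2 -56.3   3. ] -13.915692072341821 3
strip [694.5 -53.    3. ] -14.175410007018089 3
strip [676.8 -47.5   3. ] -13.678124764185322 1
cup [678. 198.  80.]
purple1 [771.  58.  50.]
black [ 771. -165.   50.]
padlock [ 684. -239.   22.]
key [538. 222.   4.]
yellow [ 439. -203.   50.]
purp2 [ 368. -149.   50.]
hub [564. -21.  40.]
```

```bash
python3 - <<'E'
import cv2
i=cv2.imread("pics/top0.png")[110:300,230:430]
cv2.imwrite("pics/crop0.png",cv2.resize(i,None,fx=3,fy=3,interpolation=cv2.INTER_CUBIC))
E
```

```text
(no output)
```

View pics/crop0.png

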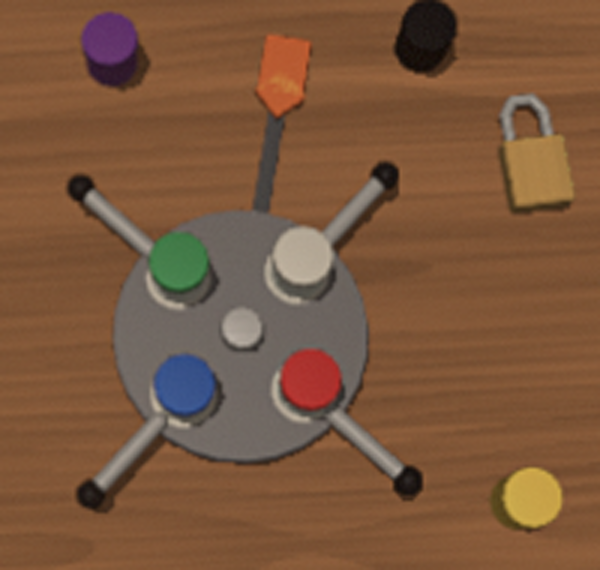

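The crop confirms the red lid in line with the spoke at about -136° (world), and the pointer is at about -13°. The triangulated heights match the text: knobs about 34 mm, jar about 71–78 mm. I'll push the red jar's spoke counter-clockwise with closed fingers, aiming for about +122°.

Call:
move_arm(
  gripper=0,
  plan=[
    {"tx":2.4,"ty":-2.0},
    {"tx":2.4,"ty":-2.0},
    {"tx":2.4,"ty":-2.0},
    {"tx":2.4,"ty":-2.0},
    {"tx":2.4,"ty":-2.0},
    {"tx":2.4,"ty":-2.0},
    {"tx":2.4,"ty":-2.0},
    {"tx":2.4,"ty":-2.0},
    {"tx":2.4,"ty":-2.0},
    {"tx":2.4,"ty":-2.0},
    {"tx":2.4,"ty":-2.0},
    {"tx":2.4,"ty":-2.0},
  ],
)

```text
schema error: expected keys tx, ty, tz, wx, wy, wz
```

Call:
move_arm(
  plan=[
    {"tx":2.4,"ty":-2.0},
    {"tx":2.4,"ty":-2.0},
    {"tx":2.4,"ty":-2.0},
    {"tx":2.4,"ty":-2.0},
    {"wz":-0.05},
    {"wz":-0.05},
    {"wz":-0.055},
    {},
    {},
  ],
)

```text
schema error: expected keys tx, ty, tz, wx, wy, wz
```

Call:
move_arm(
  gripper=0,
  plan=[
    {"tx":2.4,"ty":-2.0,"tz":0,"wx":0,"wy":0,"wz":0},
    {"tx":2.4,"ty":-2.0,"tz":0,"wx":0,"wy":0,"wz":0},
    {"tx":2.4,"ty":-2.0,"tz":0,"wx":0,"wy":0,"wz":0},
    {"tx":2.4,"ty":-2.0,"tz":0,"wx":0,"wy":0,"wz":0},
    {"tx":2.4,"ty":-2.0,"tz":0,"wx":0,"wy":0,"wz":0},
    {"tx":2.4,"ty":-2.0,"tz":0,"wx":0,"wy":0,"wz":0},
    {"tx":2.4,"ty":-2.0,"tz":0,"wx":0,"wy":0,"wz":0},
    {"tx":2.4,"ty":-2.0,"tz":0,"wx":0,"wy":0,"wz":0},
    {"tx":2.4,"ty":-2.0,"tz":0,"wx":0,"wy":0,"wz":0},
    {"tx":2.4,"ty":-2.0,"tz":0,"wx":0,"wy":0,"wz":0},
    {"tx":2.4,"ty":-2.0,"tz":0,"wx":0,"wy":0,"wz":0},
    {"tx":2.4,"ty":-2.0,"tz":0,"wx":0,"wy":0,"wz":0},
  ],
)

```text
time_s: 1.1
ee_pos: [403.0, -179.8, 185.3]
ee_rot: [-180.0, 0.0, 25.1]
force: [0.6, -1.2, -0.2]
gripper_width: 14.1
gripper_force: 0.0
```

Call:
move_arm(
  plan=[
    {"tx":2.4,"ty":-2.0,"tz":0,"wx":0,"wy":0,"wz":0},
    {"tx":2.4,"ty":-2.0,"tz":0,"wx":0,"wy":0,"wz":0},
    {"tx":2.4,"ty":-2.0,"tz":0,"wx":0,"wy":0,"wz":0},
    {"tx":2.4,"ty":-2.0,"tz":0,"wx":0,"wy":0,"wz":0},
    {"tx":0,"ty":0,"tz":0,"wx":0,"wy":0,"wz":-0.05},
    {"tx":0,"ty":0,"tz":0,"wx":0,"wy":0,"wz":-0.05},
    {"tx":0,"ty":0,"tz":0,"wx":0,"wy":0,"wz":-0.055},
    {"tx":0,"ty":0,"tz":0,"wx":0,"wy":0,"wz":0},
    {"tx":0,"ty":0,"tz":0,"wx":0,"wy":0,"wz":0},
    {"tx":0,"ty":0,"tz":0,"wx":0,"wy":0,"wz":0},
  ],
)

```text
time_s: 1.93
ee_pos: [455.7, -68.3, 185.3]
ee_rot: [-180.0, 0.0, 33.9]
force: [0.1, 0.8, 0.4]
gripper_width: -0.1
gripper_force: 0.0
```

Call:
move_arm(
  plan=[
    {"tx":0,"ty":0,"tz":2.0,"wx":0,"wy":0,"wz":0},
    {"tx":0,"ty":0,"tz":2.0,"wx":0,"wy":0,"wz":0},
    {"tx":0,"ty":0,"tz":2.0,"wx":0,"wy":0,"wz":0},
    {"tx":0,"ty":0,"tz":2.0,"wx":0,"wy":0,"wz":0},
    {"tx":0,"ty":0,"tz":2.0,"wx":0,"wy":0,"wz":0},
    {"tx":0,"ty":0,"tz":2.0,"wx":0,"wy":0,"wz":0},
    {"tx":0,"ty":0,"tz":2.0,"wx":0,"wy":0,"wz":0},
    {"tx":0,"ty":0,"tz":1.5,"wx":0,"wy":0,"wz":0},
    {"tx":0,"ty":0,"tz":0.7,"wx":0,"wy":0,"wz":0},
    {"tx":0,"ty":0,"tz":0,"wx":0,"wy":0,"wz":0},
    {"tx":0,"ty":0,"tz":0,"wx":0,"wy":0,"wz":0},
  ],
)

```text
time_s: 2.85
ee_pos: [456.2, -68.4, 23.7]
ee_rot: [180.0, -0.0, 33.9]
force: [-0.5, -0.1, 0.5]
gripper_width: 0.4
gripper_force: 0.0
```

```bash
python3 - <<'E'
from h import *
a,b=[grab_frame(n)["color"] for n in("top","side")]
cv2.imwrite("pics/m1.png",np.hstack([cv2.resize(a[110:300,210:430],None,fx=1.8,fy=1.8),cv2.resize(b[120:310,170:390],None,fx=1.8,fy=1.8)])[...,::-1])
E
```

```text
(no output)
```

View pics/m1.png

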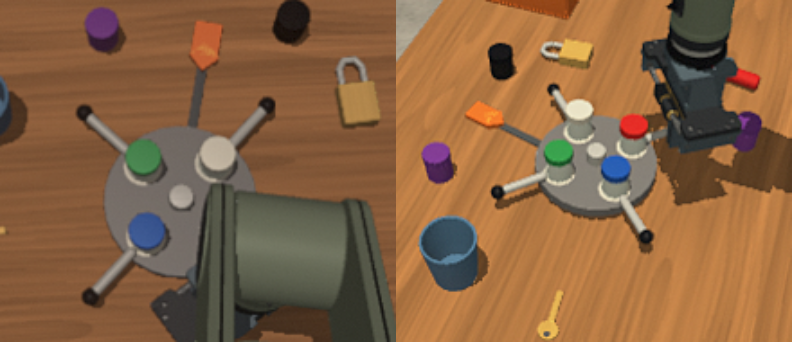

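The side view shows the finger lowered behind the red jar's spoke, clear of jars. I'll start the push gently.

Call:
move_arm(
  plan=[
    {"tx":-0.053,"ty":0.345,"tz":0,"wx":0,"wy":0,"wz":-0.03},
    {"tx":-0.053,"ty":0.345,"tz":0,"wx":0,"wy":0,"wz":-0.03},
    {"tx":-0.053,"ty":0.345,"tz":0,"wx":0,"wy":0,"wz":-0.03},
    {"tx":-0.053,"ty":0.345,"tz":0,"wx":0,"wy":0,"wz":-0.03},
    {"tx":-0.053,"ty":0.345,"tz":0,"wx":0,"wy":0,"wz":-0.03},
    {"tx":-0.053,"ty":0.345,"tz":0,"wx":0,"wy":0,"wz":-0.03},
    {"tx":-0.053,"ty":0.345,"tz":0,"wx":0,"wy":0,"wz":-0.03},
    {"tx":-0.053,"ty":0.345,"tz":0,"wx":0,"wy":0,"wz":-0.03},
    {"tx":-0.053,"ty":0.345,"tz":0,"wx":0,"wy":0,"wz":-0.03},
    {"tx":-0.053,"ty":0.345,"tz":0,"wx":0,"wy":0,"wz":-0.03},
    {"tx":-0.053,"ty":0.345,"tz":0,"wx":0,"wy":0,"wz":-0.03},
    {"tx":-0.053,"ty":0.345,"tz":0,"wx":0,"wy":0,"wz":-0.03},
  ],
)

```text
time_s: 3.95
ee_pos: [480.6, -102.8, 24.6]
ee_rot: [179.9, -0.1, 54.7]
force: [-0.2, 0.4, -0.1]
gripper_width: 0.6
gripper_force: 0.0
```

```bash
cat >> h.py <<'E'
C=np.array([562.2,-19.6])
def look(n):
    f=grab_frame(n); h=cv2.cvtColor(f["color"],cv2.COLOR_RGB2HSV)
    for nm,lo,hi in(("red",(0,170,90),(4,255,255)),("blue",(105,150,90),(125,255,255)),("green",(55,100,60),(85,255,255))):
        m=cv2.inRange(h,lo,hi); k,l,s,c=cv2.connectedComponentsWithStats(m)
        for i in range(1,k):
            if s[i,4]<25: continue
            q=onz(f,*c[i],78)[:2]-C; r=np.hypot(*q)
            if r<75: print(n,nm,s[i,4],"r %.1f ang %.1f"%(r,np.degrees(np.arctan2(q[1],q[0]))))
    return f
E
python3 - <<'E'
from h import *
look("top");look("side")
s=env.state(); p=s["ee_pos"][:2]; y=np.radians(s["ee_rot"][2])-np.pi; u=np.array([np.cos(y),np.sin(y)]);n=np.array([-u[1],u[0]]); print("tool phi",np.degrees(y),"r,n",(p-C)@u,(p-C)@n,s["force"])
E
```

```text
top red 301 r 57.9 ang -136.3
top blue 169 r 54.1 ang 135.1
top green 286 r 57.3 ang 45.2
side red 173 r 53.4 ang -139.1
side blue 180 r 60.8 ang 130.5
side green 185 r 62.1 ang 47.9
tool phi -125.44261396214213 r,n 115.05717581269647 -17.94317499187123 [ 0.98119765 -0.17391377  0.42728267]
```

```bash
python3 - <<'E'
from h import *
fs=[grab_frame(n) for n in("top","side","wrist")]
a,b,w=[f["color"] for f in fs]
for f in fs[:2]: print(proj(f,env.state()["ee_pos"]))
cv2.imwrite("pics/m2.png",np.vstack([np.hstack([cv2.resize(x,(390,290)) for x in (a[130:280,260:460],b[120:270,230:430])]),np.hstack([cv2.resize(w,(390,290)),cv2.resize(b[160:220,290:370],(390,290))])])[...,::-1])
E
```

```text
[353.02815227 258.83966162]
[320.31180027 194.88496066]
```

View pics/m2.png

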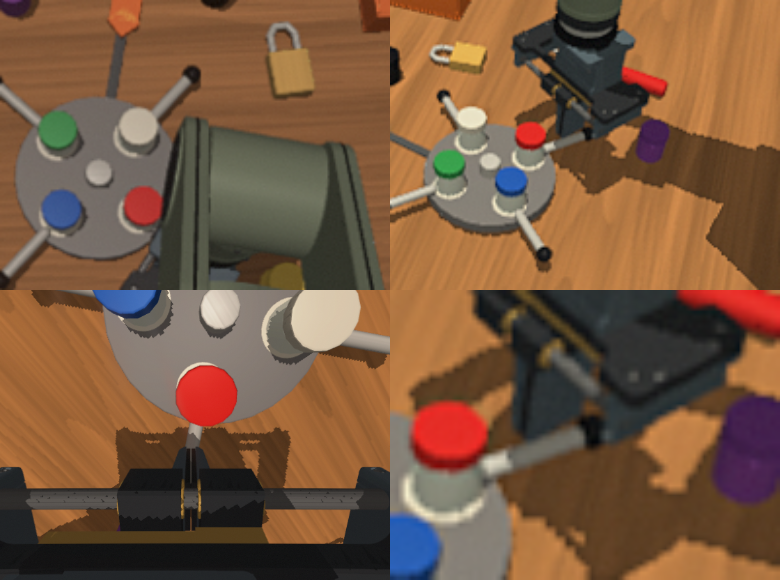

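The wheel has not moved. In the side view the spoke is drawn in front of the finger, and no force was felt. I need to see where the fingertip really is.

```bash
python3 - <<'E'
from h import *
fs=[grab_frame(n) for n in("side","wrist")]
s=env.state(); p=s["ee_pos"]; print(p)
out=[]
for f,c,k in zip(fs,((285,155,375,215),(130,120,420,400)),(4.4,2.05)):
    i=cv2.resize(f["color"],None,fx=k*1.0,fy=k,interpolation=cv2.INTER_CUBIC)
    for dz,col in((0,(255,0,255)),(15.4,(0,255,255)),(40,(255,255,0))):
        q=proj(f,p+[0,0,dz]); print(q.round(1)); cv2.circle(i,tuple((q*k).astype(int)),3,col,-1)
    for r in (88,114,140):
        for z in (34,): 
            a=np.radians(-135.7); q=proj(f,[C[0]+r*np.cos(a),C[1]+r*np.sin(a),z]); cv2.circle(i,tuple((q*k).astype(int)),3,(0,255,0),-1)
    x0,y0,x1,y1=(np.array(c)*k).astype(int); out.append(cv2.resize(i[y0:y1,x0:x1],(395,int(395*(y1-y0)/(x1-x0)))))
h=max(o.shape[0] for o in out); out=[cv2.copyMakeBorder(o,0,h-o.shape[0],0,0,cv2.BORDER_CONSTANT) for o in out]
cv2.imwrite("pics/m3.png",np.hstack(out)[...,::-1])
E
```

```text
[ 479.5874879  -102.35612788   23.7311426 ]
[320.4 195. ]
[321.  191.1]
[322.  184.8]
[273.2 236.8]
[273.1 246.3]
[273.1 264.8]
```

View pics/m3.png

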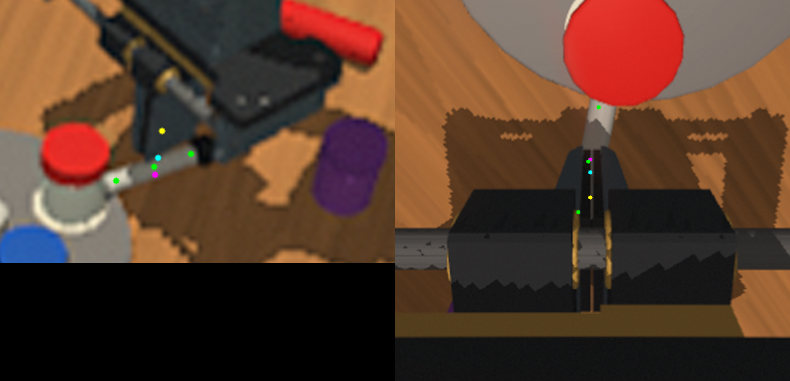

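```bash
python3 - <<'E'
from h import *
import pickle
f=pickle.load(open("f0.pkl","rb"))["side"]
m=cv2.imread("pics/m1.png")[:, 396:][...,::-1]; k=4
i=cv2.resize(m,None,fx=k,fy=k,interpolation=cv2.INTER_CUBIC)
p=np.array([456.2,-68.4,23.7])
y=np.radians(33.9); tx=np.array([np.cos(y),np.sin(y),0]); ty=np.array([np.sin(y),-np.cos(y),0])
for dz,col in((0,(255,0,255)),(20,(0,255,255)),(40,(255,255,0)),(79,(255,255,255))):
    for a in(-16,0,16):
        q=(proj(f,p+a*tx+[0,0,dz])-[170,120])*1.8*k; print(dz,a,q.round(0)); cv2.circle(i,tuple(q.astype(int)),4,col,-1)
c=(proj(f,p)-[170,120])*1.8*k; x,yy=int(c[0]),int(c[1])
cv2.imwrite("pics/m4.png",i[yy-400:yy+200,x-300:x+300][...,::-1])
E
```

```text
0 -16 [1162.  614.]
0 0 [1121.  622.]
0 16 [1079.  630.]
20 -16 [1169.  578.]
20 0 [1127.  586.]
20 16 [1085.  594.]
40 -16 [1176.  541.]
40 0 [1134.  549.]
40 16 [1091.  558.]
79 -16 [1191.  466.]
79 0 [1147.  474.]
79 16 [1103.  482.]
```

View pics/m4.png

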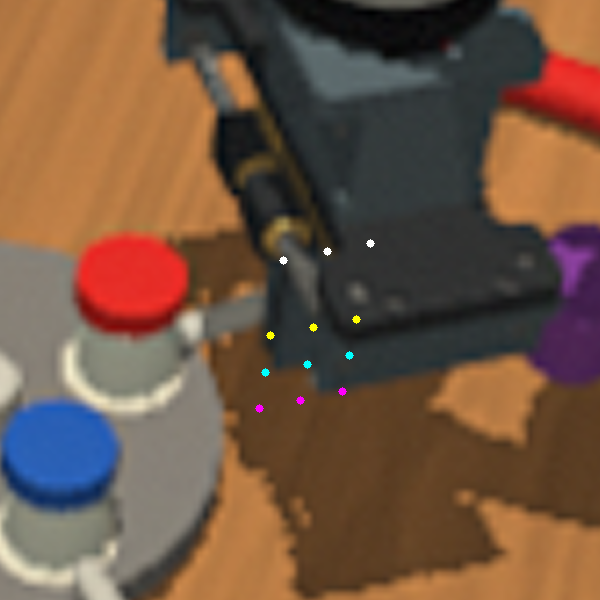

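The enlarged crop shows the closed fingers ending near the cyan marks, at a height of about 44 mm. The reported TCP was 24 mm, so the tip passed just over the 40 mm spoke without touching it. I'll back up along the same path and lower about 15 mm. That stays clear of the bench even if the reported height is right.

Call:
move_arm(
  plan=[
    {"tx":0.064,"ty":-0.345,"tz":0,"wx":0,"wy":0,"wz":0.03},
    {"tx":0.064,"ty":-0.345,"tz":0,"wx":0,"wy":0,"wz":0.03},
    {"tx":0.064,"ty":-0.345,"tz":0,"wx":0,"wy":0,"wz":0.03},
    {"tx":0.064,"ty":-0.345,"tz":0,"wx":0,"wy":0,"wz":0.03},
    {"tx":0.064,"ty":-0.345,"tz":0,"wx":0,"wy":0,"wz":0.03},
    {"tx":0.064,"ty":-0.345,"tz":0,"wx":0,"wy":0,"wz":0.03},
    {"tx":0.064,"ty":-0.345,"tz":0,"wx":0,"wy":0,"wz":0.03},
    {"tx":0.064,"ty":-0.345,"tz":0,"wx":0,"wy":0,"wz":0.03},
    {"tx":0.064,"ty":-0.345,"tz":0,"wx":0,"wy":0,"wz":0.03},
    {"tx":0.064,"ty":-0.345,"tz":0,"wx":0,"wy":0,"wz":0.03},
    {"tx":0.064,"ty":-0.345,"tz":0,"wx":0,"wy":0,"wz":0.03},
    {"tx":0.064,"ty":-0.345,"tz":0,"wx":0,"wy":0,"wz":0.03},
  ],
)

```text
time_s: 5.3
ee_pos: [455.6, -67.7, 23.5]
ee_rot: [180.0, 0.0, 33.9]
force: [-0.2, -0.2, 0.2]
gripper_width: 0.1
gripper_force: 0.0
```

Call:
move_arm(
  plan=[
    {"tx":0,"ty":0,"tz":0,"wx":0,"wy":0,"wz":0},
    {"tx":0,"ty":0,"tz":0.4,"wx":0,"wy":0,"wz":0},
    {"tx":0,"ty":0,"tz":0.4,"wx":0,"wy":0,"wz":0},
    {"tx":0,"ty":0,"tz":0.4,"wx":0,"wy":0,"wz":0},
    {"tx":0,"ty":0,"tz":0.3,"wx":0,"wy":0,"wz":0},
    {"tx":0,"ty":0,"tz":0,"wx":0,"wy":0,"wz":0},
    {"tx":0,"ty":0,"tz":0,"wx":0,"wy":0,"wz":0},
  ],
)

```text
time_s: 5.88
ee_pos: [455.6, -68.0, 8.1]
ee_rot: [-180.0, 0.0, 34.0]
force: [0.4, 0.3, 0.2]
gripper_width: 0.6
gripper_force: 0.0
```

```bash
cat >> h.py <<'E'
def tool():
    s=env.state(); p=s["ee_pos"][:2]; y=np.radians(s["ee_rot"][2])-np.pi; u=np.array([np.cos(y),np.sin(y)]);n=np.array([-u[1],u[0]]); print("t",s["time_s"],"phi %.1f r %.1f n %.1f"%(np.degrees(y),(p-C)@u,(p-C)@n),"z",s["ee_pos"][2].round(1),s["force"].round(1))
E
python3 - <<'E'
from h import *
look("top"); f=look("side"); tool()
p=env.state()["ee_pos"]; k=5
i=cv2.resize(f["color"],None,fx=k,fy=k,interpolation=cv2.INTER_CUBIC)
for dz,col in((0,(255,0,255)),(20,(0,255,255)),(40,(255,255,0))):
    q=proj(f,p+[0,0,dz])*k; cv2.circle(i,tuple(q.astype(int)),3,col,-1)
x,y=(proj(f,p)*k).astype(int); cv2.imwrite("pics/m5.png",i[y-250:y+200,x-250:x+250][...,::-1])
E
```

```text
top blue 203 r 55.3 ang 134.6
top green 287 r 57.4 ang 45.2
side red 170 r 53.5 ang -139.5
side blue 181 r 60.7 ang 130.4
side green 184 r 62.0 ang 48.0
t 5.9833 phi -146.0 r 115.2 n -19.2 z 8.4 [ 0.6  0.1 -0. ]
```

View pics/m5.png

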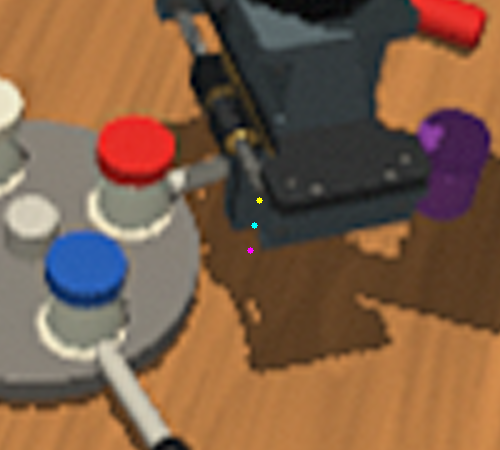

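The tip now sits about 26 mm up, low enough to meet the rod (28–40 mm). I'll push again.

Call:
move_arm(
  plan=[
    {"tx":-0.053,"ty":0.345,"tz":0,"wx":0,"wy":0,"wz":-0.03},
    {"tx":-0.053,"ty":0.345,"tz":0,"wx":0,"wy":0,"wz":-0.03},
    {"tx":-0.053,"ty":0.345,"tz":0,"wx":0,"wy":0,"wz":-0.03},
    {"tx":-0.053,"ty":0.345,"tz":0,"wx":0,"wy":0,"wz":-0.03},
    {"tx":-0.053,"ty":0.345,"tz":0,"wx":0,"wy":0,"wz":-0.03},
    {"tx":-0.053,"ty":0.345,"tz":0,"wx":0,"wy":0,"wz":-0.03},
    {"tx":-0.053,"ty":0.345,"tz":0,"wx":0,"wy":0,"wz":-0.03},
    {"tx":-0.053,"ty":0.345,"tz":0,"wx":0,"wy":0,"wz":-0.03},
    {"tx":-0.053,"ty":0.345,"tz":0,"wx":0,"wy":0,"wz":-0.03},
    {"tx":-0.053,"ty":0.345,"tz":0,"wx":0,"wy":0,"wz":-0.03},
    {"tx":-0.053,"ty":0.345,"tz":0,"wx":0,"wy":0,"wz":-0.03},
    {"tx":-0.053,"ty":0.345,"tz":0,"wx":0,"wy":0,"wz":-0.03},
  ],
)

```text
time_s: 6.98
ee_pos: [479.1, -101.9, 8.6]
ee_rot: [-179.9, -0.0, 54.7]
force: [-0.6, 1.6, 2.1]
gripper_width: 0.1
gripper_force: 1.1
```

```bash
python3 - <<'E'
from h import *
look("top");look("side");tool()
E
```

```text
top red 264 r 56.5 ang -131.6
top blue 192 r 55.3 ang 140.9
top green 287 r 57.6 ang 51.0
side red 175 r 52.8 ang -132.5
side blue 181 r 60.9 ang 136.1
side green 184 r 62.7 ang 53.9
t 7.0833 phi -125.4 r 115.3 n -19.3 z 8.6 [-0.3 -0.5  0.4]
```

Contact is made: the wheel has turned about +5.8° with little force. I'll continue, lowering a little more.

Call:
move_arm(
  plan=[
    {"tx":-0.069,"ty":0.46,"tz":0.1,"wx":0,"wy":0,"wz":-0.04},
    {"tx":-0.069,"ty":0.46,"tz":0.1,"wx":0,"wy":0,"wz":-0.04},
    {"tx":-0.069,"ty":0.46,"tz":0.1,"wx":0,"wy":0,"wz":-0.04},
    {"tx":-0.069,"ty":0.46,"tz":0,"wx":0,"wy":0,"wz":-0.04},
    {"tx":-0.069,"ty":0.46,"tz":0,"wx":0,"wy":0,"wz":-0.04},
    {"tx":-0.069,"ty":0.46,"tz":0,"wx":0,"wy":0,"wz":-0.04},
    {"tx":-0.069,"ty":0.46,"tz":0,"wx":0,"wy":0,"wz":-0.04},
    {"tx":-0.069,"ty":0.46,"tz":0,"wx":0,"wy":0,"wz":-0.04},
    {"tx":-0.069,"ty":0.46,"tz":0,"wx":0,"wy":0,"wz":-0.04},
    {"tx":-0.069,"ty":0.46,"tz":0,"wx":0,"wy":0,"wz":-0.04},
    {"tx":-0.069,"ty":0.46,"tz":0,"wx":0,"wy":0,"wz":-0.04},
    {"tx":-0.069,"ty":0.46,"tz":0,"wx":0,"wy":0,"wz":-0.04},
  ],
)

```text
time_s: 8.08
ee_pos: [526.1, -131.3, 5.6]
ee_rot: [-179.9, 0.0, 82.2]
force: [-2.4, -1.0, 2.9]
gripper_width: 0.5
gripper_force: 1.4
```

```bash
python3 - <<'E'
from h import *
look("top");look("side");tool()
E
```

```text
top red 296 r 57.5 ang -102.8
top blue 204 r 56.1 ang 169.7
top green 290 r 57.6 ang 78.9
side red 171 r 51.6 ang -101.9
side blue 176 r 58.1 ang 162.8
side green 193 r 63.7 ang 79.6
t 8.1833 phi -98.0 r 115.5 n -19.2 z 5.6 [-0.3  0.5 -0.1]
```

Call:
move_arm(
  plan=[
    {"tx":-0.069,"ty":0.46,"tz":0,"wx":0,"wy":0,"wz":-0.04},
    {"tx":-0.069,"ty":0.46,"tz":0,"wx":0,"wy":0,"wz":-0.04},
    {"tx":-0.069,"ty":0.46,"tz":0,"wx":0,"wy":0,"wz":-0.04},
    {"tx":-0.069,"ty":0.46,"tz":0,"wx":0,"wy":0,"wz":-0.04},
    {"tx":-0.069,"ty":0.46,"tz":0,"wx":0,"wy":0,"wz":-0.04},
    {"tx":-0.069,"ty":0.46,"tz":0,"wx":0,"wy":0,"wz":-0.04},
    {"tx":-0.069,"ty":0.46,"tz":0,"wx":0,"wy":0,"wz":-0.04},
    {"tx":-0.069,"ty":0.46,"tz":0,"wx":0,"wy":0,"wz":-0.04},
    {"tx":-0.069,"ty":0.46,"tz":0,"wx":0,"wy":0,"wz":-0.04},
    {"tx":-0.069,"ty":0.46,"tz":0,"wx":0,"wy":0,"wz":-0.04},
    {"tx":-0.069,"ty":0.46,"tz":0,"wx":0,"wy":0,"wz":-0.04},
    {"tx":-0.069,"ty":0.46,"tz":0,"wx":0,"wy":0,"wz":-0.04},
  ],
)

```text
time_s: 9.18
ee_pos: [581.4, -135.0, 5.4]
ee_rot: [-179.9, 0.0, 109.6]
force: [-1.1, -1.7, 0.6]
gripper_width: 0.4
gripper_force: 1.1
```

Call:
move_arm(
  plan=[
    {"tx":-0.069,"ty":0.46,"tz":0,"wx":0,"wy":0,"wz":-0.04},
    {"tx":-0.069,"ty":0.46,"tz":0,"wx":0,"wy":0,"wz":-0.04},
    {"tx":-0.069,"ty":0.46,"tz":0,"wx":0,"wy":0,"wz":-0.04},
    {"tx":-0.069,"ty":0.46,"tz":0,"wx":0,"wy":0,"wz":-0.04},
    {"tx":-0.069,"ty":0.46,"tz":0,"wx":0,"wy":0,"wz":-0.04},
    {"tx":-0.069,"ty":0.46,"tz":0,"wx":0,"wy":0,"wz":-0.04},
    {"tx":-0.069,"ty":0.46,"tz":0,"wx":0,"wy":0,"wz":-0.04},
    {"tx":-0.069,"ty":0.46,"tz":0,"wx":0,"wy":0,"wz":-0.04},
    {"tx":-0.069,"ty":0.46,"tz":0,"wx":0,"wy":0,"wz":-0.04},
    {"tx":-0.069,"ty":0.46,"tz":0,"wx":0,"wy":0,"wz":-0.04},
    {"tx":-0.069,"ty":0.46,"tz":0,"wx":0,"wy":0,"wz":-0.04},
    {"tx":-0.069,"ty":0.46,"tz":0,"wx":0,"wy":0,"wz":-0.04},
  ],
)

```text
time_s: 10.18
ee_pos: [632.7, -113.1, 5.6]
ee_rot: [-180.0, 0.1, 137.1]
force: [-0.4, -0.8, 1.2]
gripper_width: 0.6
gripper_force: 1.0
```

```bash
python3 - <<'E'
from h import *
look("top");look("side");tool()
E
```

```text
top red 267 r 55.9 ang -45.9
top blue 285 r 58.3 ang -137.8
top green 295 r 58.2 ang 133.3
side red 174 r 54.2 ang -42.3
side blue 162 r 53.4 ang -140.4
side green 193 r 61.8 ang 129.2
t 10.2833 phi -43.0 r 115.0 n -19.6 z 5.5 [-0.6 -0.3 -0.5]
```

Call:
move_arm(
  plan=[
    {"tx":-0.069,"ty":0.46,"tz":0,"wx":0,"wy":0,"wz":-0.04},
    {"tx":-0.069,"ty":0.46,"tz":0,"wx":0,"wy":0,"wz":-0.04},
    {"tx":-0.069,"ty":0.46,"tz":0,"wx":0,"wy":0,"wz":-0.04},
    {"tx":-0.069,"ty":0.46,"tz":0,"wx":0,"wy":0,"wz":-0.04},
    {"tx":-0.069,"ty":0.46,"tz":0,"wx":0,"wy":0,"wz":-0.04},
    {"tx":-0.069,"ty":0.46,"tz":0,"wx":0,"wy":0,"wz":-0.04},
    {"tx":-0.069,"ty":0.46,"tz":0,"wx":0,"wy":0,"wz":-0.04},
    {"tx":-0.069,"ty":0.46,"tz":0,"wx":0,"wy":0,"wz":-0.04},
    {"tx":-0.069,"ty":0.46,"tz":0,"wx":0,"wy":0,"wz":-0.04},
    {"tx":-0.069,"ty":0.46,"tz":0,"wx":0,"wy":0,"wz":-0.04},
    {"tx":-0.052,"ty":0.345,"tz":0,"wx":0,"wy":0,"wz":-0.03},
    {"tx":-0.035,"ty":0.23,"tz":0,"wx":0,"wy":0,"wz":-0.02},
  ],
)

```text
time_s: 11.28
ee_pos: [666.0, -72.8, 5.6]
ee_rot: [-180.0, 0.1, 162.9]
force: [1.5, -2.7, 0.6]
gripper_width: 0.6
gripper_force: 1.0
```

```bash
cat > fit.py <<'E'
from h import *
import pickle
T0=pickle.load(open("f0.pkl","rb"))["top"]
# pointer axis: head pixels and strip pixels of the first picture, line forced through the wheel centre
h=cv2.cvtColor(T0["color"],cv2.COLOR_RGB2HSV); m=cv2.inRange(h,(3,120,80),(15,255,255)); m[:115]=0; m[152:]=0; m[:,:310]=0; m[:,345:]=0
ys,xs=np.nonzero(m); P=np.array([onz(T0,x,y,10)[:2] for x,y in zip(xs,ys)]); d=P-C
r=np.hypot(*d.T); print("head r",r.min(),r.max(),"mean ang",np.degrees(np.arctan2(*d.mean(0)[::-1])))
v=cv2.fitLine(P.astype(np.float32),cv2.DIST_L2,0,.01,.01).ravel(); print("head own axis",np.degrees(np.arctan2(v[1],v[0])))
g=T0["color"].astype(int).sum(2)
L=[]
for y in range(152,179):
    x0=324-(y-140)*0.17; xs=np.arange(int(x0-7),int(x0+8)); w=np.clip(260-g[y,xs],0,None)*(h[y,xs,1]<110)
    if w.sum()>100: L.append(onz(T0,(w*xs).sum()/w.sum(),y,3)[:2])
L=np.array(L); d=L-C; print("strip",len(L),np.degrees(np.arctan2(*d.mean(0)[::-1])),np.degrees(np.arctan2(d[:,1],d[:,0])).round(1)[::4])
E
python3 - <<'E'
from h import *
look("top");look("side");tool()
import fit
E
```

```text
top green 303 r 58.4 ang 159.1
side red 175 r 56.8 ang -15.5
side blue 141 r 52.5 ang -112.7
side green 194 r 59.5 ang 153.8
t 11.3833 phi -17.2 r 114.5 n -19.8 z 5.5 [ 0.3 -1.3  0.3]
head r 156.4519254689006 252.1720830586891 mean ang -14.494693853096337
head own axis -5.717343
strip 27 -12.833076551996632 [-13.4 -12.9 -12.8 -12.7 -12.9 -12.8 -12.7]
```

Call:
move_arm(
  plan=[
    {"tx":-0.037,"ty":0.23,"tz":0,"wx":0,"wy":0,"wz":-0.02},
    {"tx":-0.037,"ty":0.23,"tz":0,"wx":0,"wy":0,"wz":-0.02},
    {"tx":-0.037,"ty":0.23,"tz":0,"wx":0,"wy":0,"wz":-0.02},
    {"tx":-0.037,"ty":0.23,"tz":0,"wx":0,"wy":0,"wz":-0.02},
    {"tx":-0.037,"ty":0.23,"tz":0,"wx":0,"wy":0,"wz":-0.02},
    {"tx":-0.037,"ty":0.23,"tz":0,"wx":0,"wy":0,"wz":-0.02},
    {"tx":-0.019,"ty":0.115,"tz":0,"wx":0,"wy":0,"wz":-0.01},
    {"tx":-0.019,"ty":0.115,"tz":0,"wx":0,"wy":0,"wz":-0.01},
    {"tx":0,"ty":0,"tz":0,"wx":0,"wy":0,"wz":0},
    {"tx":0,"ty":0,"tz":0,"wx":0,"wy":0,"wz":0},
  ],
)

```text
time_s: 12.22
ee_pos: [671.9, -57.1, 5.4]
ee_rot: [180.0, -0.0, 170.9]
force: [-0.3, -1.6, -0.0]
gripper_width: 0.4
gripper_force: 0.4
```

Call:
move_arm(
  plan=[
    {"tx":0,"ty":-0.5,"tz":0,"wx":0,"wy":0,"wz":0},
    {"tx":0,"ty":-1.0,"tz":0,"wx":0,"wy":0,"wz":0},
    {"tx":0,"ty":0,"tz":-2,"wx":0,"wy":0,"wz":0},
    {"tx":0,"ty":0,"tz":-2.5,"wx":0,"wy":0,"wz":0},
    {"tx":0,"ty":0,"tz":-2.5,"wx":0,"wy":0,"wz":0},
    {"tx":0,"ty":0,"tz":-2.5,"wx":0,"wy":0,"wz":0},
    {"tx":0,"ty":-2.5,"tz":-2.5,"wx":0,"wy":0,"wz":0},
    {"tx":0,"ty":-2.5,"tz":-1.5,"wx":0,"wy":0,"wz":0},
    {"tx":0,"ty":-2.5,"tz":0,"wx":0,"wy":0,"wz":0},
    {"tx":0,"ty":-2.5,"tz":0,"wx":0,"wy":0,"wz":0},
    {"tx":0,"ty":-2.5,"tz":0,"wx":0,"wy":0,"wz":0},
    {"tx":0,"ty":-2.5,"tz":0,"wx":0,"wy":0,"wz":0},
  ],
)

```text
time_s: 13.22
ee_pos: [644.8, -222.1, 140.4]
ee_rot: [180.0, -0.0, 170.9]
force: [-0.0, 0.5, 0.3]
gripper_width: 0.6
gripper_force: 0.0
```

Call:
move_arm(
  plan=[
    {"tx":0,"ty":-2.5,"tz":0,"wx":0,"wy":0,"wz":0},
    {"tx":0,"ty":-2.5,"tz":0,"wx":0,"wy":0,"wz":0},
    {"tx":0,"ty":-2.5,"tz":0,"wx":0,"wy":0,"wz":0},
    {"tx":0,"ty":-2.5,"tz":0,"wx":0,"wy":0,"wz":0},
    {"tx":0,"ty":-2.5,"tz":0,"wx":0,"wy":0,"wz":0},
    {"tx":0,"ty":-2.5,"tz":0,"wx":0,"wy":0,"wz":0},
    {"tx":0,"ty":-2.5,"tz":0,"wx":0,"wy":0,"wz":0},
    {"tx":0,"ty":0,"tz":0,"wx":0,"wy":0,"wz":0},
  ],
)

```text
time_s: 13.88
ee_pos: [615.9, -398.7, 139.7]
ee_rot: [-179.9, -0.1, 170.6]
force: [-0.2, -0.5, 0.1]
gripper_width: 0.5
gripper_force: 0.0
```

```bash
python3 - <<'E'
from h import *
f=look("top");look("side");tool()
cv2.imwrite("pics/m6.png",cv2.resize(f["color"][90:300,210:450],None,fx=2.8,fy=2.8,interpolation=cv2.INTER_CUBIC)[...,::-1])
E
```

```text
top red 294 r 57.2 ang -12.6
top blue 282 r 57.7 ang -103.2
top green 301 r 58.5 ang 167.3
side red 165 r 57.0 ang -6.5
side blue 148 r 51.6 ang -102.8
side green 187 r 58.4 ang 161.7
t 13.9833 phi -9.2 r 114.3 n -361.0 z 139.8 [ 0.7  0.5 -0.6]
```

View pics/m6.png

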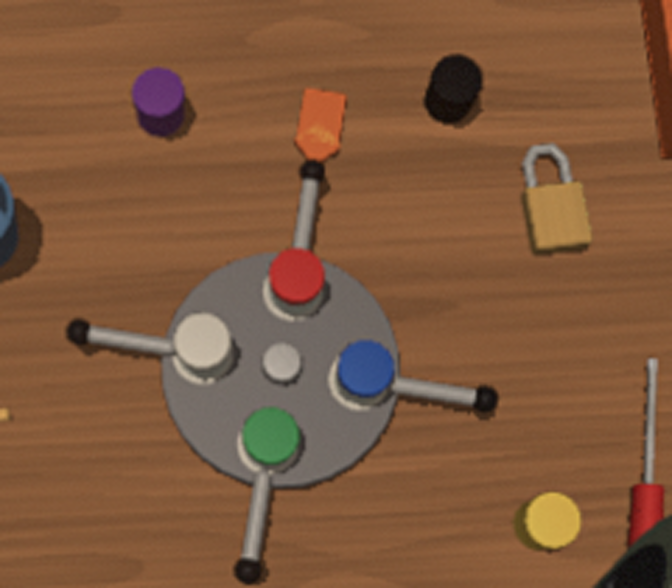

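The crop shows the red jar's spoke pointing at the orange pointer, with all four jars upright and the loose things unmoved. I'll check the angle exactly.

```bash
python3 - <<'E'
from h import *
import pickle
f=grab_frame("top"); K=[]
for a in((322,151),(384,232),(299,294),(238,208)):
    p=f["color"][a[1]-9:a[1]+10,a[0]-9:a[0]+10].max(2); n,l,s,c=cv2.connectedComponentsWithStats((p<50).astype(np.uint8))
    i=1+np.argmax(s[1:,4]); K.append(onz(f,*(c[i]+np.array(a)-9),34)[:2]); 
K=np.array(K); c=K.mean(0); d=K-c; ang=np.degrees(np.arctan2(d[:,1],d[:,0]))
print("c",c,np.hypot(*d.T).round(1),ang.round(1),"spoke",((ang+np.array([0,90,180,-90])+180)%360-180))
F0=pickle.load(open("f0.pkl","rb"))["top"]; h=cv2.cvtColor(F0["color"],cv2.COLOR_RGB2HSV)
m=cv2.inRange(h,(3,170,90),(15,255,255)); m[:118]=0;m[150:]=0;m[:,:312]=0;m[:,340:]=0
n,l,s,cc=cv2.connectedComponentsWithStats(m); i=1+np.argmax(s[1:,4]); ys,xs=np.nonzero(l==i)
P=np.array([onz(F0,x,y,10)[:2] for x,y in zip(xs,ys)]); r=np.hypot(*(P-c).T); q=P.mean(0)-c
print("head",s[i],r.min(),r.max(),np.degrees(np.arctan2(q[1],q[0])))
import fit
d=fit.L-c; print("strip about c",np.degrees(np.arctan2(*d.mean(0)[::-1])))
E
```

```text
c [562.48523099 -19.7574561 ] [151.3 150.1 150.5 150.7] [ -12.9 -102.8  167.4   77.6] spoke [-12.85033627 -12.75252678 -12.59133707 -12.4415359 ]
head [315 122  19  27 382] 165.06413862756716 226.5297966264662 -12.720301866005284
head r 156.4519254689006 252.1720830586891 mean ang -14.494693853096337
head own axis -5.717343
strip 27 -12.833076551996632 [-13.4 -12.9 -12.8 -12.7 -12.9 -12.8 -12.7]
strip about c -12.792945472370734
```

The spokes are at -12.7° and the pointer is at -12.7 to -12.8°, so they line up. The arm is clear, so I'll hand in.

```bash
python3 -c "
from workcell import env
print(env.job_done())"
```

```text
the job is handed in; nothing more can be done
None
```

The job is handed in: I pushed the stand round about 123°, so the red-lidded jar's spoke is within about 0.2° of the orange pointer's line, with all four jars upright and the loose things undisturbed in the views I took.

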